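Clip a tin's snap hook onto a display ring

TASK

Hang the red tin on the display stand: take it by the wooden handle of its snap hook, bring the hook's sprung gate over the front bar of the stand's steel ring and press down gently (about two kilograms of force at the very most) until the gate has opened and snapped shut behind the bar. Then let go, so that the tin hangs upright and still on the ring, clear of the table; leave the green tin, the egg timer and the spool where they are.

Things in the scene. Friction and masses are not known exactly. Their poses are not given: they have to be found in the camera images.
- tin: Red tin, 62 mm across, 64 mm high, with a rigid snap hook of 6 mm steel wire on its lid; 189 mm high in all, 0.24 kg (varies by a fifth), loose. Origin: centre of underside, z up. Hook in its x-z plane: spine rises at x = -12 mm, bend over the top (inside of bend z = 133 mm), nose comes down at x = +12 mm, tip at z = 107 mm. The mouth between spine and nose faces down, shut by the gate.
- mouth (a point): Middle of the gap below the hook's mouth, at x = y = 0, z = 87 mm in the tin's frame, with its axes. The gap is 40 mm high: from the foot plate on the lid (z = 67 mm) to the nose tip (z = 107 mm). The ring's bar comes in here level from the tin's +x side, under the nose (free room x = -9 to +9 mm), then presses the gate up from below as the tin is moved down.
- grip (a point): Centre to grasp of the light wooden handle on top of the snap hook: a square block 18 x 18 mm (sides along the tin's x and y) and 48 mm high. It lies at x = y = 0, z = 168 mm in the tin's frame, and has the tin's axes.
- gate (a joint): Brass gate, 4 mm rod 18 mm long, hinged on the spine at x = -9, z = 110 mm (tin's frame). 0 = shut; grows as it swings up into the hook, stop 1.4 rad. Sprung shut: a bar under its middle needs about 7 N to open it, more nearer the hinge. It snaps shut behind the bar once the bar's centre is some 24 mm above where it first touched the gate; 4 mm farther the bar meets the rigid bend.
- stand: Display stand, fixed: dark wooden base 130 x 110 x 12 mm, steel post 16 mm thick, 236 mm high, with a collar carrying a level steel D-ring that points to the stand's -x. Origin: on the table under the post; z up. To hang the tin, its +x must point along the stand's +x, with the hook's nose inside the ring and its spine in front.
- bar_low (a point): Lowest place of the middle of the ring's front bar: x = -62, z = 168 mm in the stand's frame, with its axes. The collar is clamped somewhere along the post, so the bar is really 0 to 20 mm above this point; how far is not reported: see it or feel for it. Bar: 6 mm thick, along y, straight for 15 mm either side; the ring behind it is open 36 mm wide.
- green_tin: Dark green tin, 56 mm across, 48 mm high, loose bystander. Origin: centre of the underside.
- timer: Cream egg timer, 58 mm across, 51 mm high, loose bystander. Origin: centre of the underside.
- spool: Wooden thread spool, 34 mm across, 40 mm high, loose bystander. Origin: centre of the underside.
There are look-alikes about, which are no part of the job. Of the things like the tin, leave any that is blue; of the rest the larger one is meant.

How it is judged:
By the outcome, as a careful person would: the job done as asked, in the order asked, and still so for the second after the job is handed in, with the robot touching nothing.
It also fails if it takes over 54 s, if anything falls off the work surface, if the arm or the gripper's body presses on something with over 40 N, if the wrist force passes 120 N, or if a joint passes its speed limit or range.

ROBOT

A 6-joint arm with a two-finger parallel gripper is mounted at the origin on the work surface; the furniture and walls round the work are solid. World frame = base frame: x ahead of the robot, y to its left, z up, the work surface at z = 0. Lengths are in m, angles in rad, forces in N, time in s.
With the tool pointing down it reaches from about 0.35 to 0.85 m from the base axis. Payload 8.1 kg.
Tool frame: the origin (TCP) lies on the centre line of the jaws, within the pads' length; the fingertips stand robot.finger_overhang ahead of it and the grasp point (between the pads) lies 5 mm behind it (robot.finger_overhang is the distance from the TCP to the fingertips, in m); z points along the fingers, y is the direction in which the jaws open and shut (so a half turn about z gives the same grasp; the last joint's range is limited). The gripper opens to 93 mm and grips with 3 to 60 N. Pads are 15 mm wide; open, the fingers measure 128 mm over their backs; the gripper's body (75 mm by 188 mm) begins 65 mm behind the grasp point.
Start: joints at [-1.306, 0.13, 1.488, -0, 1.523, -0.085], TCP at [0.206, -0.564, 0.201] pointing down, gripper open.
Joint ranges: [-2.96, 2.96], [-0.89, 2.26], [0.02, 2.5], [-1.34, 4.48], [0, 2.73], [-2.66, 2.66]. Speed limits (rad/s): [2.39, 2.39, 2.79, 3.14, 3.14, 3.14].

INTERFACE

Orientations are given as a rotation vector (axis times angle).
In Python, from plant import robot gives the robot as it stands. The module is installed in compiled form; this text tells all that it offers.
- The arm moves only by the tool carry_out, never from a script. Its argument "commands" is a list that holds one entry, the list of rows, each a list of 4 numbers: the shift along the tool's x, y, z in cm, then the turn about the tool's z in degrees. In form: [[[tx, ty, tz, roll], ...]]. A call has 1 to 20 rows; each row shifts and turns the commanded pose from where the row before left it, along the tool's axes as they then stand; what a row does not reach is not made up. A row lasts 1/12 s, in which the tool goes at most 41.7 mm and 7.16 degrees, less where a joint would pass 70% of its speed; a pose out of reach is approached as far as the arm can. A call is refused whole if a number of a shift passes 4.17 or a number of a turn 7.16, either way. A call with a gripper value outside its range is refused whole. "claw" is the finger opening in cm, from 0 to 9.3, set as the call begins (left out, the last holds). The fingers move at their own pace and stop on an object; "grip_force" is the grip in N (left out, the last holds). Time passes only in rows, so rows that do not move let the fingers close. It gives the time, the measured TCP pose, the force and the opening at its end, in the units of the state.
- robot.read_state(): the state, without advancing time (a new reading comes with each control period).
- robot.read_camera(name): name is "scene" or "top" or "wrist"; returns the picture (480x640x3 uint8, red, green, blue); there is no depth.
- robot.camera_params(name): a dict with "mtx" (3x3 intrinsics, pixels), "R" (3x3) and "t" (3): a world point X has camera coordinates R X + t. Camera axes: x right, y down, z forward; pixel columns grow to the right and rows downward; lengths in m; the calibration is good to about 2 mm. The wrist camera is an equidistant fisheye: a pixel r from the principal point sees the ray r / f radians off the axis. A picture is of the moment at which its call begins: read the wrist's pose just before it. camera_params takes no time and is no camera call; for the wrist camera it gives the pose at the moment of the call.
- robot.close_job(): hands the job in, once; it reports no verdict.
The state is a dict: "t": time; "q": joint angles; "dq": joint speeds; "joint_torque": joint torques, N m; "tool_pos": TCP position; "orientation": TCP orientation; "force": force on the tool from outside, world axes, zero at the start; "wrist_torque": the same for the moment, N m; "opening": finger opening in m.
Only numpy, scipy, OpenCV 4.12 (cv2) and the standard library are available. Lean on these libraries where they do the work, as an engineer would, in place of code of your own. Each camera call takes 0.05 s, during which the arm holds its last target.

## Working session

There is one attempt and no reset: what is moved stays moved. The work goes in short steps, Python scripts to look and compute and a tool call to move; the robot and the scene stay as the last step left them, time stands still between calls to the robot, and variables do not carry over. Pictures are saved under pics/ and viewed, and the job is handed in when it is done.

Besides the shell and the picture viewer there is one more tool, called after "Emit:" as name(argument=value, ...) on one line, values as JSON. carry_out: Moves the arm, as the interface text tells. Its arguments: {"type":"object","properties":{"commands":{"type":"array","items":{"type":"array","items":{"type":"array","items":{"type":"number"}}}},"claw":{"type":"number"},"grip_force":{"type":"number"}},"required":["commands"]}

```bash
ls; mkdir -p pics
python3 - <<'E'
from plant import robot
import cv2
print(robot.read_state()); print(robot.finger_overhang)
for n in ["scene","top","wrist"]:
    p=robot.camera_params(n); im=robot.read_camera(n)
    cv2.imwrite(f"pics/{n}0.png",im[:,:,::-1]); print(n,p)
E
```

```text
pics
{'t': 0.0, 'q': array([-1.30638497e+00,  1.31171889e-01,  1.48925417e+00,  4.25723690e-08,
        1.52297947e+00, -8.53833817e-02]), 'dq': array([ 5.25931185e-05, -4.37097453e-04,  4.25706788e-04,  8.67517894e-04,
       -4.24683926e-04, -1.44281714e-03]), 'joint_torque': array([ 1.70460230e-04, -5.59835207e+01, -4.91761136e+01,  7.67533877e-02,
        3.57865531e-02, -1.36688841e-04]), 'tool_pos': array([ 0.20549969, -0.5630872 ,  0.20009485]), 'orientation': array([-3.09188770e+00, -5.46345148e-01,  2.54352024e-04]), 'force': array([ 0.28533016, -0.15012218,  0.14874633]), 'wrist_torque': array([-0.05484344,  0.01691883,  0.03698313]), 'opening': 0.09273020743263143}
0.014
scene {'mtx': array([[479.48682434,   0.        , 313.19442806],
       [  0.        , 479.48682434, 245.52411344],
       [  0.        ,   0.        ,   1.        ]]), 'R': array([[-0.85576063, -0.51730874,  0.0080876 ],
       [-0.3277441 ,  0.5299444 , -0.78213984],
       [ 0.4003218 , -0.67197515, -0.62305044]]), 't': array([0.51379458, 0.24965617, 0.87803669])}
top {'mtx': array([[443.11952899,   0.        , 326.97925164],
       [  0.        , 443.11952899, 242.05127956],
       [  0.        ,   0.        ,   1.        ]]), 'R': array([[ 0.01739793, -0.99930267,  0.03303761],
       [-0.98756096, -0.02233912, -0.15564165],
       [ 0.15627115, -0.02991881, -0.98726095]]), 't': array([0.02121133, 0.58669448, 1.01150692])}
wrist {'mtx': array([[371.64829954,   0.        , 321.2626548 ],
       [  0.        , 371.64829954, 241.48357942],
       [  0.        ,   0.        ,   1.        ]]), 'R': array([[ 0.34375995, -0.93905429, -0.00247759],
       [-0.90140563, -0.3307152 ,  0.27945544],
       [-0.26324321, -0.09383227, -0.96015547]]), 't': array([-0.5987679 , -0.03362022,  0.3921056 ])}
```

View pics/scene0.png

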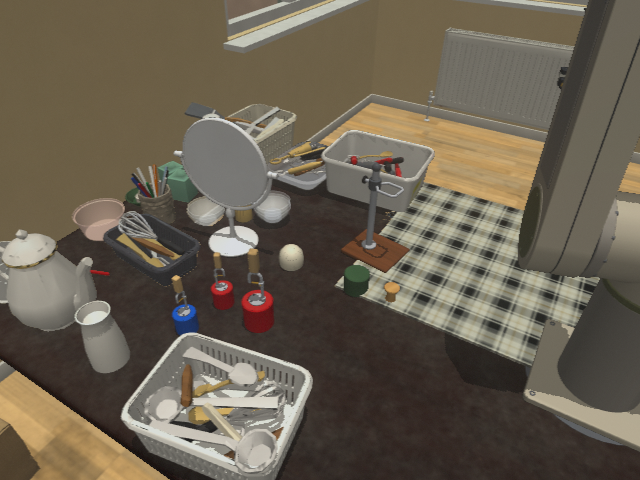

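View pics/top0.png

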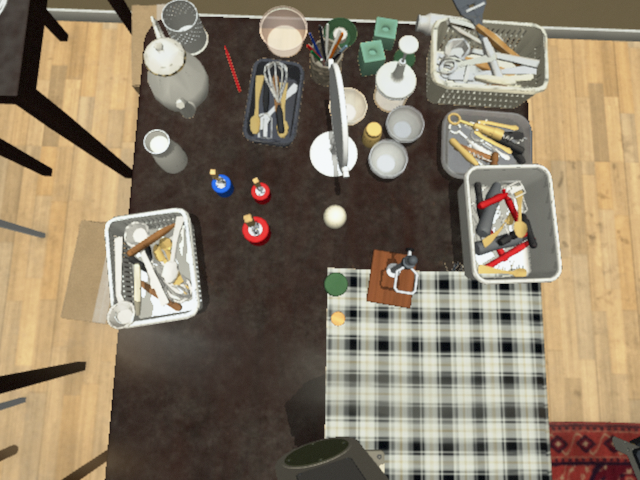

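View pics/wrist0.png

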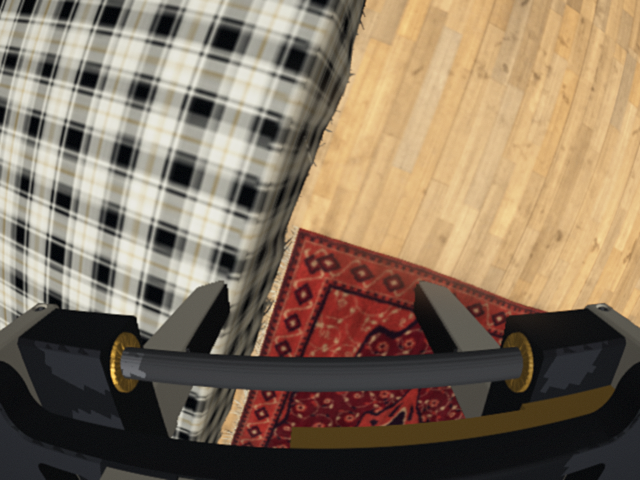

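Candidates for the tin: blue at scene (185,318) / top (221,184), which must be left; small red at scene (222,293) / top (260,190); large red at scene (257,310) / top (256,230). I choose the large red one. The stand is at top (400,270), its ring at scene (388,187). Next come the close crops.

Run:
```python
import cv2,numpy as np
s=cv2.imread("pics/scene0.png");t=cv2.imread("pics/top0.png")
def c(im,x,y,w,h,k): return cv2.resize(im[y:y+h,x:x+w],(400,300),interpolation=cv2.INTER_CUBIC)
a=np.hstack([c(s,200,240,120,90,0),c(s,330,155,120,90,0)])
b=np.hstack([c(t,210,170,100,75,0),c(t,360,240,100,75,0)])
cv2.imwrite("pics/crop0.png",np.vstack([a,b]))
```

```text
(no output)
```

View pics/crop0.png

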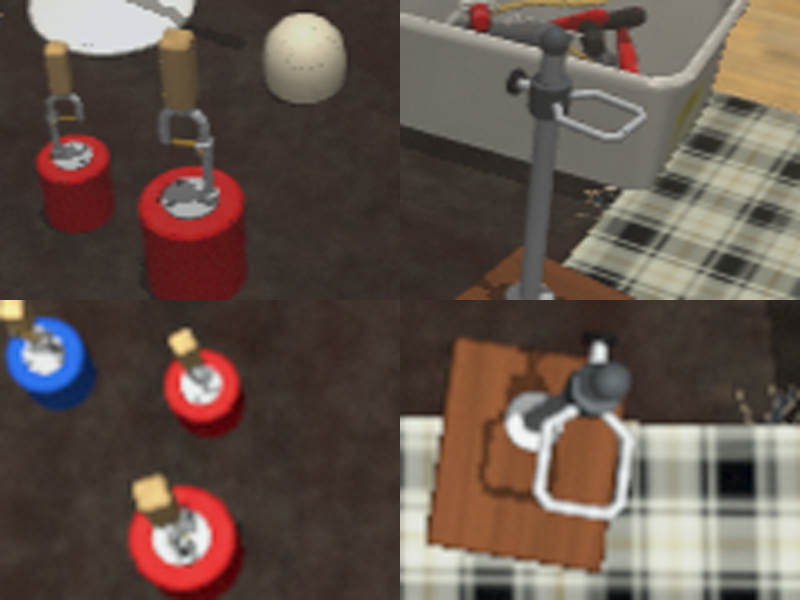

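The crop confirms the large red tin: spine on the right in the scene view, nose on the left, wooden handle on top at scene (254,257). The D-ring points towards the robot, with its front bar near top (395-415, 291). Now to measure.

```bash
cat > h.py <<'E'
import numpy as np, cv2
from plant import robot
def ray(n,uv,p=None):
    p=p or robot.camera_params(n); K=p["mtx"];R=p["R"];t=p["t"]
    x=(uv[0]-K[0,2])/K[0,0]; y=(uv[1]-K[1,2])/K[1,1]
    if n=="wrist":
        r=np.hypot(x,y); s=np.sin(r)/r if r>1e-9 else 1; d=np.array([x*s,y*s,np.cos(r)])
    else: d=np.array([x,y,1.])
    d=R.T@d; return -R.T@t, d/np.linalg.norm(d)
def onz(n,uv,z,p=None):
    o,d=ray(n,uv,p); return o+d*(z-o[2])/d[2]
def tri(*rs):
    A=np.zeros((3,3));b=np.zeros(3)
    for o,d in rs:
        M=np.eye(3)-np.outer(d,d);A+=M;b+=M@o
    X=np.linalg.solve(A,b)
    return X,[round(1e3*np.linalg.norm(np.cross(X-o,d)),1) for o,d in rs]
def proj(n,X,p=None):
    p=p or robot.camera_params(n); c=p["R"]@np.asarray(X)+p["t"]; K=p["mtx"]
    if n=="wrist":
        r=np.hypot(c[0],c[1]); th=np.arctan2(r,c[2]); return np.array([K[0,2]+K[0,0]*th*c[0]/r,K[1,2]+K[1,1]*th*c[1]/r])
    return np.array([K[0,0]*c[0]/c[2]+K[0,2],K[1,1]*c[1]/c[2]+K[1,2]])
E
python3 - <<'E'
from h import *
s=cv2.imread("pics/scene0.png");t=cv2.imread("pics/top0.png")
# crop: scene tin crop scale 400/120=3.333 ; top 4
S=lambda u,v,x0,y0:(x0+(u+.5)/(10/3)-.5,y0+(v+.5)/(10/3)-.5)
T=lambda u,v,x0,y0:(x0+(u+.5)/4-.5,y0+(v+.5)/4-.5)
# wood masks
for n,im,box in [("scene",s,(240,245,30,35)),("top",t,(240,212,22,25))]:
    x,y,w,h=box; hsv=cv2.cvtColor(im[y:y+h,x:x+w],cv2.COLOR_BGR2HSV)
    m=((hsv[...,0]>8)&(hsv[...,0]<28)&(hsv[...,1]>80)&(hsv[...,2]>60)).astype(np.uint8)
    ys,xs=np.nonzero(m); print(n,"wood",m.sum(),xs.mean()+x,ys.mean()+y,cv2.minAreaRect(np.c_[xs,ys].astype(np.float32)))
# top red lid mask (bright)
hsv=cv2.cvtColor(t,cv2.COLOR_BGR2HSV); m=(((hsv[...,0]<8)|(hsv[...,0]>172))&(hsv[...,1]>150)&(hsv[...,2]>190)).astype(np.uint8); m[:, :236]=0;m[:,280:]=0;m[:205]=0;m[260:]=0
ys,xs=np.nonzero(m); e=cv2.fitEllipse(cv2.convexHull(np.c_[xs,ys].astype(np.float32))); print("lid",e)
print("lid centre",onz("top",e[0],.064))
# handle top (scene/top crop centres)
a=tri(ray("scene",S(179,38,200,240)),ray("top",T(152,492-300,210,170))); print("handle top",a)
print("handle top onz",onz("top",T(152,192,210,170),.192))
# spine base / lid hook etc; lid centre scene
print("lid scene",onz("scene",S(193,203,200,240),.064))
# stand
bl=[T(u,v-300,360,240) for u,v in [(458,338),(430,543),(600,571),(632,370)]]
P=[onz("top",p,.012) for p in bl]
for p in P: print("base",p)
print("sides",[np.linalg.norm(P[i]-P[(i+1)%4]) for i in range(4)],"yaw",[np.degrees(np.arctan2(*(a-b)[[1,0]])) for a,b in [(P[0],P[1]),(P[3],P[2]),]], np.degrees(np.arctan2(*(P[1]-P[2])[[1,0]])))
# ring corners front (robot side): top crop, scene crop
tl=T(543,497-300,360,240);tr=T(616,511-300,360,240)
sl=S(643-400,118,330,155);sr=S(603-400,135,330,155)
print("L",tri(ray("top",tl),ray("scene",sl)),tri(ray("top",tl),ray("scene",sr)))
print("R",tri(ray("top",tr),ray("scene",sr)),tri(ray("top",tr),ray("scene",sl)))
E
```

```text
scene wood 253 253.23715415019763 260.4110671936759 ((12.931474685668945, 15.540609359741211), (23.440279006958008, 11.47077465057373), 85.91438293457031)
top wood 115 248.23478260869564 219.10434782608695 ((10.608107566833496, 8.851350784301758), (16.933094024658203, 15.289106369018555), 9.462322235107422)
lid ((255.08981323242188, 229.0948486328125), (24.195987701416016, 25.4713077545166), 58.963134765625)
lid centre [0.61014002 0.20241912 0.064     ]
handle top (array([0.6093811 , 0.20125205, 0.18792031]), [np.float64(1.8), np.float64(1.8)])
handle top onz [0.61013174 0.20150118 0.192     ]
lid scene [0.60641426 0.2029388  0.064     ]
base [ 0.58195712 -0.33397246  0.012     ]
base [ 0.45529636 -0.31230973  0.012     ]
base [ 0.44026147 -0.41655968  0.012     ]
base [ 0.56427751 -0.44260833  0.012     ]
sides [np.float64(0.12849988596892378), np.float64(0.10532853932900005), np.float64(0.1267221709173613), np.float64(0.11006507796859384)] yaw [np.float64(-9.705368637497049), np.float64(-11.862117148318633)] 81.79340843160857
L (array([ 0.50524839, -0.35378724,  0.05733319]), [np.float64(25.5), np.float64(25.5)]) (array([ 0.52029221, -0.3536229 ,  0.03772188]), [np.float64(41.5), np.float64(41.5)])
R (array([ 0.52465054, -0.40093651,  0.01345226]), [np.float64(54.1), np.float64(54.1)]) (array([ 0.50953013, -0.40250643,  0.0316333 ]), [np.float64(37.2), np.float64(37.2)])
```

Run:
```python
from h import *
S=lambda u,v,x0,y0:(x0+(u+.5)/(10/3)-.5,y0+(v+.5)/(10/3)-.5)
T=lambda u,v,x0,y0:(x0+(u+.5)/4-.5,y0+(v+.5)/4-.5)
bl=[T(u-400,v-300,360,240) for u,v in [(458,338),(430,543),(600,571),(632,370)]]
P=[onz("top",p,.012) for p in bl]
for p in P: print("base",p)
print("mean",np.mean(P,0))
print("sides",[np.linalg.norm(P[i]-P[(i+1)%4]) for i in range(4)],"yaw",[np.degrees(np.arctan2(*(a-b)[[1,0]])) for a,b in [(P[0],P[1]),(P[3],P[2]),]], np.degrees(np.arctan2(*(P[1]-P[2])[[1,0]])))
tl=T(143,497-300,360,240);tr=T(216,511-300,360,240)
sl=S(643-400,118,330,155);sr=S(603-400,135,330,155)
print("L",tri(ray("top",tl),ray("scene",sl)))
print("R",tri(ray("top",tr),ray("scene",sr)))
print("post foot", onz("top",T(128,418-300,360,240),.015), onz("scene",S(530-400,292,330,155),.015))
print("post top", tri(ray("top",T(608-400,380-300,360,240)),ray("scene",S(554-400,38,330,155))))
```

```text
base [ 0.57645147 -0.08463486  0.012     ]
base [ 0.45083209 -0.0677295   0.012     ]
base [ 0.43590569 -0.17103238  0.012     ]
base [ 0.55890315 -0.19233951  0.012     ]
mean [ 0.5055231  -0.12893406  0.012     ]
sides [np.float64(0.12675180420590204), np.float64(0.10437568218035435), np.float64(0.12482936390993936), np.float64(0.10912486369816185)] yaw [np.float64(-7.6645908096415685), np.float64(-9.827942897894399)] 81.77814159585391
L (array([ 0.4591822 , -0.10379516,  0.20635548]), [np.float64(10.6), np.float64(10.6)])
R (array([ 0.47505278, -0.14216259,  0.16538986]), [np.float64(10.9), np.float64(10.9)])
post foot [ 0.52759783 -0.12719218  0.015     ] [ 0.5259676  -0.13878361  0.015     ]
post top (array([ 0.52448517, -0.12868061,  0.23083351]), [np.float64(1.3), np.float64(1.3)])
```

Run:
```python
from h import *
S=lambda u,v,x0,y0:(x0+(u+.5)/(10/3)-.5,y0+(v+.5)/(10/3)-.5)
T=lambda u,v,x0,y0:(x0+(u+.5)/4-.5,y0+(v+.5)/4-.5)
tl=T(143,497-300,360,240);tr=T(216,511-300,360,240)
sr=S(643-400,118,330,155);sl=S(603-400,135,330,155)
L=tri(ray("top",tl),ray("scene",sl));R=tri(ray("top",tr),ray("scene",sr))
print(L,R,(L[0]+R[0])/2, np.linalg.norm(L[0]-R[0]), np.degrees(np.arctan2(*(L[0]-R[0])[[1,0]]))-90)
# hook direction of tin: spine foot on lid vs lid, scene crop; nose & spine level z=.12
for u,v,z in [(210,143,.112),(166,135,.112),(207,182,.075)]:
    print(z,onz("scene",S(u,v,200,240),z))
# handle top square corners in top crop
s=cv2.imread("pics/scene0.png");t=cv2.imread("pics/top0.png")
a=cv2.resize(s[240:300,236:284],(0,0),fx=10,fy=10,interpolation=cv2.INTER_CUBIC)
b=cv2.resize(t[205:253,236:276],(0,0),fx=9,fy=12.5*.9*.8,interpolation=cv2.INTER_CUBIC)
b=cv2.copyMakeBorder(b,0,max(0,600-b.shape[0]),0,0,0)[:600]
o=np.hstack([a,b])[:, :800]; print(a.shape,b.shape); cv2.imwrite("pics/crop1.png",o)
```

```text
(array([ 0.47125619, -0.10329118,  0.18843735]), [np.float64(1.1), np.float64(1.1)]) (array([ 0.46263888, -0.14267502,  0.18338573]), [np.float64(1.5), np.float64(1.5)]) [ 0.46694753 -0.1229831   0.18591154] 0.04063082203031099 -12.34199154983611
0.112 [0.59571522 0.19595646 0.112     ]
0.112 [0.62120826 0.20375633 0.112     ]
0.075 [0.60260151 0.19306275 0.075     ]
(600, 480, 3) (600, 360, 3)
```

View pics/crop1.png

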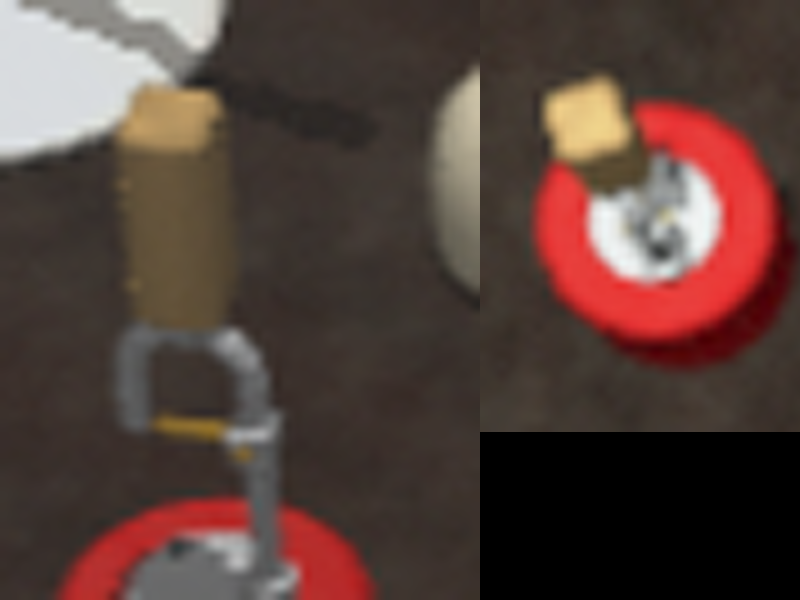

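Large red tin: foot about (0.609, 0.202), and the handle top triangulates to z = 0.188 against about 0.19 expected. Its yaw is about 18°, which is already the tool's yaw. Bar: middle about (0.467, -0.123, 0.186), inside the allowed 0.168-0.188; stand yaw about -10°. I'll fly up and look at the stand with the wrist camera on the way.

```bash
cat >> h.py <<'E'
from scipy.spatial.transform import Rotation as Ro
def go(target, yaw=None):
    s=robot.read_state(); R=Ro.from_rotvec(s["orientation"]).as_matrix()
    y0=np.degrees(np.arctan2(R[1,0],R[0,0]))
    print("pos",s["tool_pos"].round(4),"yaw",round(y0,2),"tilt",R[:,2].round(4),"F",s["force"].round(2),"t",round(s["t"],2))
    d=R.T@(np.array(target)-s["tool_pos"])*100
    print("tool shift cm",d.round(2),"roll deg", None if yaw is None else round(y0-yaw,2))
E
python3 - <<'E'
from h import *
p=robot.camera_params("wrist"); c=-p["R"].T@p["t"]; s=robot.read_state()
print("cam",c, "axis",p["R"][2], "rel tool",Ro.from_rotvec(s["orientation"]).as_matrix().T@(c-s["tool_pos"]))
go((0.206,-.564,.36)); go((0.40,-0.16,.36))
E
```

```text
cam [ 0.27875582 -0.53663749  0.38452362] axis [-0.26318444 -0.09404594 -0.96015067] rel tool [ 7.79233684e-02 -1.39166909e-04 -1.84160142e-01]
pos [ 0.2055 -0.5632  0.2004] yaw 20.04 tilt [-4.0e-04  1.3e-03 -1.0e+00] F [-0.36 -0.04  0.41] t 0.15
tool shift cm [  0.02   0.07 -15.96] roll deg None
pos [ 0.2055 -0.5632  0.2004] yaw 20.04 tilt [-4.0e-04  1.3e-03 -1.0e+00] F [-0.36 -0.04  0.41] t 0.15
tool shift cm [ 32.09 -31.24 -15.92] roll deg None
```

Emit:
carry_out(commands=[[[0,0,-4,0],[0,0,-4,0],[0.7,-0.6,-3,0],[1.8,-1.8,-3,0],[2.7,-2.6,-1,0],[2.7,-2.6,-1,0],[2.7,-2.7,0,0],[2.7,-2.7,0,0],[2.7,-2.6,0,0],[2.7,-2.6,0,0],[2.7,-2.6,0,0],[2.7,-2.6,0,0],[2.7,-2.6,0,0],[2.7,-2.6,0,0],[2.5,-2.4,0,0],[1.8,-1.8,0,0],[1,-1,0,0],[0,0,0,0]]])

```text
t: 1.65
tool_pos: [0.4175, -0.1243, 0.361]
orientation: [-3.092, -0.552, -0.0]
force: [-0.6, -0.4, 0.5]
opening: 0.093
```

Run:
```python
from h import *
go((0.40,-0.16,.36))
p=robot.camera_params("wrist"); im=robot.read_camera("wrist"); np.savez("w1.npz",**p)
cv2.imwrite("pics/w1.png",im[:,:,::-1])
print(proj("wrist",(.467,-.123,.186)))
```

```text
pos [ 0.4175 -0.1243  0.361 ] yaw 20.26 tilt [ 1.e-04  9.e-04 -1.e+00] F [-0.57 -0.38  0.51] t 1.65
tool shift cm [-2.88  2.74  0.09] roll deg None
[336.9990885  167.20829171]
```

View pics/w1.png

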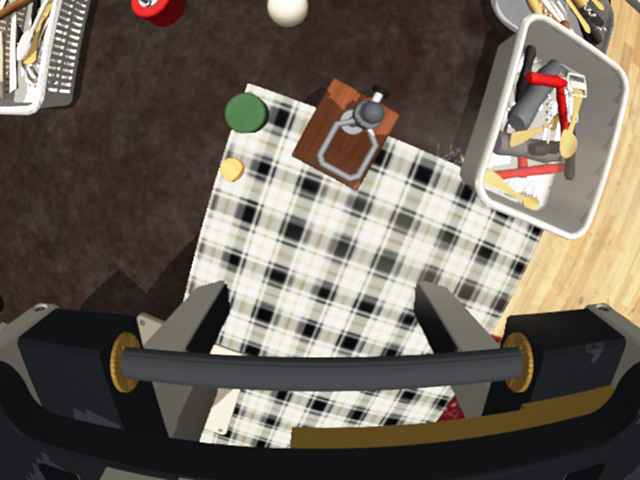

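The wrist view shows the stand at (350,130), with its ring front bar near (337,170), as predicted. I'll crop it for the bar ends and the stand's yaw.

Run:
```python
from h import *
w=cv2.imread("pics/w1.png")
a=cv2.resize(w[75:195,285:405],(600,600),interpolation=cv2.INTER_CUBIC)
cv2.imwrite("pics/w1c.png",a)
```

```text
(no output)
```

View pics/w1c.png

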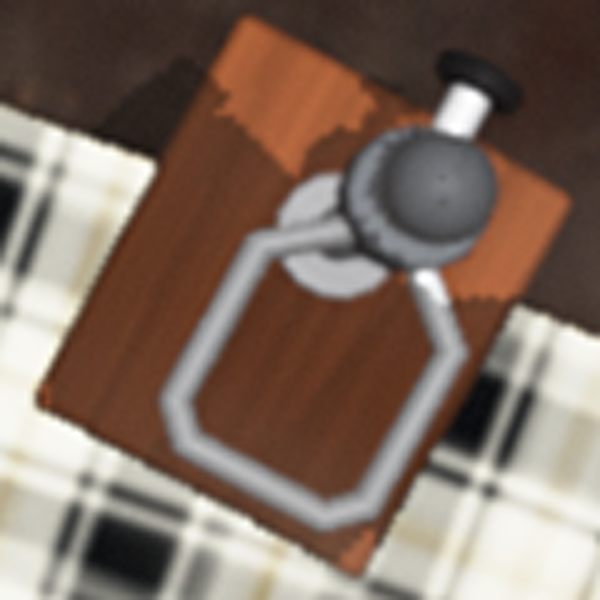

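Run:
```python
from h import *
p=dict(np.load("w1.npz"))
C=lambda u,v:(285+(u+.5)/5-.5,75+(v+.5)/5-.5)
ang=lambda d:np.degrees(np.arctan2(d[1],d[0]))
B=[onz("wrist",C(*q),.012,p) for q in [(245,18),(570,205),(367,575),(42,402)]]
print("base mean",np.mean(B,0),[np.linalg.norm(B[i]-B[(i+1)%4]).round(4) for i in range(4)],"yaw",ang(B[0]-B[3]),ang(B[1]-B[2]),ang(B[0]-B[1])-90,ang(B[3]-B[2])-90)
for z in (.176,.182,.188):
  L,R,a,b,c,d=[onz("wrist",C(*q),z,p) for q in [(187,438),(325,514),(265,245),(172,400),(455,355),(372,498)]]
  print(z,"mid",(L+R)/2,"len",np.linalg.norm(L-R),"yaw",ang(L-R)-90,"sides yaw",ang(a-b),ang(c-d))
M=C(256,476)
# triangulate mid with top and scene
S=lambda u,v,x0,y0:(x0+(u+.5)/(10/3)-.5,y0+(v+.5)/(10/3)-.5)
T=lambda u,v,x0,y0:(x0+(u+.5)/4-.5,y0+(v+.5)/4-.5)
rt=ray("top",T((143+216)/2,504-300,360,240)); rs=ray("scene",S(223,126.5,330,155)); rw=ray("wrist",M,p)
print("w+s",tri(rw,rs)); print("w+t",tri(rw,rt)); print("all",tri(rw,rs,rt))
print("foot",onz("wrist",C(335,235),.015,p))
```

```text
base mean [ 0.5055427  -0.12841958  0.012     ] [np.float64(0.1066), np.float64(0.1232), np.float64(0.1061), np.float64(0.1248)] yaw -7.1878139162471255 -7.385978840471525 -8.758259648056992 -7.859238098524614
0.176 mid [ 0.46413282 -0.12195634  0.176     ] len 0.03137098833303405 yaw -8.440310264254009 sides yaw -10.197347972329643 -8.819302159185831
0.182 mid [ 0.46456228 -0.12155705  0.182     ] len 0.030861109650281156 yaw -8.440310264254023 sides yaw -10.197347972329647 -8.819302159185805
0.188 mid [ 0.46499174 -0.12115776  0.188     ] len 0.03035123096752828 yaw -8.440310264254052 sides yaw -10.197347972329665 -8.81930215918586
w+s (array([ 0.46549799, -0.12089965,  0.18740718]), [np.float64(0.6), np.float64(0.6)])
w+t (array([ 0.46613359, -0.12003048,  0.20070649]), [np.float64(0.3), np.float64(0.3)])
all (array([ 0.46611172, -0.12173522,  0.18709323]), [np.float64(1.3), np.float64(0.5), np.float64(1.3)])
foot [ 0.52508803 -0.12913531  0.015     ]
```

Bar middle about (0.465, -0.121, 0.186±0.003), stand yaw -8.4°; the foot, at 62 mm behind the bar, agrees. Next is a look at the tin.

Run:
```python
from h import *
go((0.53,0.175,.34),18.5)
```

```text
pos [ 0.417  -0.1257  0.3609] yaw 20.22 tilt [-3.e-04  1.e-04 -1.e+00] F [ 0.45  0.02 -0.73] t 1.7
tool shift cm [ 20.99 -24.31   2.09] roll deg 1.72
```

Emit:
carry_out(commands=[[[1.5,-1.7,0,0],[2.3,-2.7,0,0],[2.4,-2.8,0,0],[2.4,-2.8,0,0.8],[2.4,-2.8,0,0.9],[2.4,-2.8,0.4,0],[2.4,-2.8,0.6,0],[2.3,-2.7,0.6,0],[1.8,-2.0,0.4,0],[1.1,-1.2,0.1,0],[0,0,0,0],[0,0,0,0]]], claw=6)

```text
t: 2.7
tool_pos: [0.5355, 0.1708, 0.3393]
orientation: [3.101, 0.501, -0.003]
force: [-0.5, 0.2, 0.8]
opening: 0.0599
```

Run:
```python
from h import *
go((0.609,0.202,.173),18.5)
p=robot.camera_params("wrist"); im=robot.read_camera("wrist"); np.savez("w2.npz",**p)
go((0.609,0.202,.173),18.5)
w=im[:,:,::-1];cv2.imwrite("pics/w2.png",w)
u=proj("wrist",(.609,.202,.19),p); print(u); x,y=(u-60).astype(int); x=max(x,0);y=max(y,0); print(x,y)
cv2.imwrite("pics/w2c.png",cv2.resize(w[y:y+120,x:x+160],(800,600),interpolation=cv2.INTER_CUBIC))
```

```text
pos [0.5355 0.1708 0.3393] yaw 18.36 tilt [-1.6e-03 -9.0e-04 -1.0e+00] F [-0.48  0.21  0.77] t 2.7
tool shift cm [ 7.98 -0.66 16.62] roll deg -0.14
pos [0.5355 0.1702 0.3399] yaw 18.3 tilt [-7.e-04 -7.e-04 -1.e+00] F [-0.1  -0.03  0.23] t 2.75
tool shift cm [ 7.99 -0.72 16.68] roll deg -0.2
[314.30499365 134.06464495]
254 74
```

View pics/w2c.png

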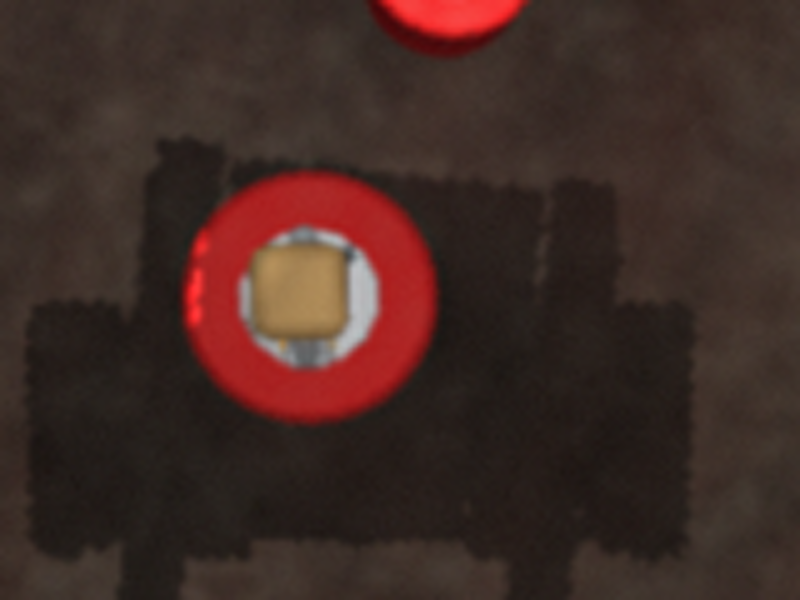

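View pics/w2.png

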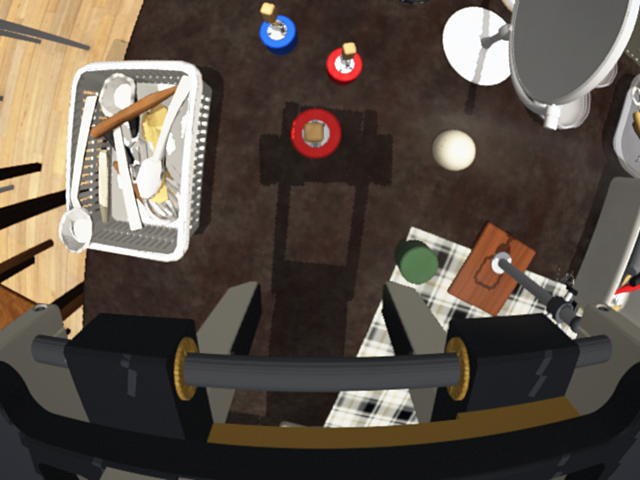

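Run:
```python
from h import *
p=dict(np.load("w2.npz")); w=cv2.imread("pics/w2.png")
hsv=cv2.cvtColor(w,cv2.COLOR_BGR2HSV)[74:194,254:414]
m=((hsv[...,0]>10)&(hsv[...,0]<28)&(hsv[...,1]>90)&(hsv[...,2]>110)).astype(np.uint8)
n,lab,st,ce=cv2.connectedComponentsWithStats(m); i=1+np.argmax(st[1:,4]); print("wood",st[i],ce[i])
c=ce[i]+[254,74]; ys,xs=np.nonzero(lab==i); r=cv2.minAreaRect(np.c_[xs,ys].astype(np.float32)); print(r)
H=onz("wrist",c,.191,p); print("handle",H)
box=cv2.boxPoints(r)+[254,74]; Q=[onz("wrist",q,.191,p) for q in box]
ang=lambda d:np.degrees(np.arctan2(d[1],d[0]))
print([(np.linalg.norm(Q[k]-Q[(k+1)%4]).round(4),ang(Q[k]-Q[(k+1)%4]).round(1)) for k in range(4)])
m=(((hsv[...,0]<8)|(hsv[...,0]>172))&(hsv[...,1]>120)&(hsv[...,2]>120)).astype(np.uint8); m[:25]=0
ys,xs=np.nonzero(m); e=cv2.fitEllipse(cv2.convexHull(np.c_[xs,ys].astype(np.float32))); print(e)
L=onz("wrist",np.array(e[0])+[254,74],.064,p); print("lid",L)
a=onz("wrist",(254+307/5,74+348/5),.13,p);b=onz("wrist",(254+305/5,74+236/5),.13,p); print("hook dir",ang(b-a))
go(((H[0]+L[0])/2,(H[1]+L[1])/2,.173),18)
```

```text
wood [ 50  49  19  21 328] [59.27439024 57.79878049]
((59.0, 59.0), (20.0, 18.0), 90.0)
handle [0.61064246 0.20348154 0.191     ]
[(np.float64(0.0158), np.float64(108.2)), (np.float64(0.0179), np.float64(18.4)), (np.float64(0.0159), np.float64(-71.8)), (np.float64(0.0179), np.float64(-161.8))]
((61.445106506347656, 58.77155685424805), (48.6828727722168, 49.92809295654297), 96.03914642333984)
lid [0.61067088 0.20359899 0.064     ]
hook dir 19.349100245003402
pos [0.5355 0.1702 0.3399] yaw 18.3 tilt [-7.e-04 -7.e-04 -1.e+00] F [-0.1  -0.03  0.23] t 2.75
tool shift cm [ 8.19 -0.81 16.68] roll deg 0.3
```

Handle at (0.6106, 0.2035), yaw about 18.5°; the lid centre gives the same point, so the tin is upright. I'll move over it and descend to TCP z = 0.163.

Emit:
carry_out(commands=[[[1.5,-0.1,0,0],[3,-0.3,0,0],[2.5,-0.3,0.5,0],[1.2,-0.1,1.5,0],[0,0,2.5,0],[0,0,3,0],[0,0,3,0],[0,0,2.2,0],[0,0,1,0],[0,0,0,0],[0,0,0,0]]])

```text
t: 3.67
tool_pos: [0.611, 0.2038, 0.2042]
orientation: [3.102, 0.499, 0.001]
force: [-0.0, -0.2, 0.9]
opening: 0.0603
```

Run:
```python
from h import *
go((0.6106,0.2035,.163),18.5)
im=robot.read_camera("wrist");cv2.imwrite("pics/w3.png",im[:,:,::-1])
```

```text
pos [0.611  0.2038 0.2042] yaw 18.27 tilt [ 6.e-04 -1.e-04 -1.e+00] F [-0.02 -0.16  0.94] t 3.67
tool shift cm [-0.05  0.01  4.12] roll deg -0.23
```

View pics/w3.png

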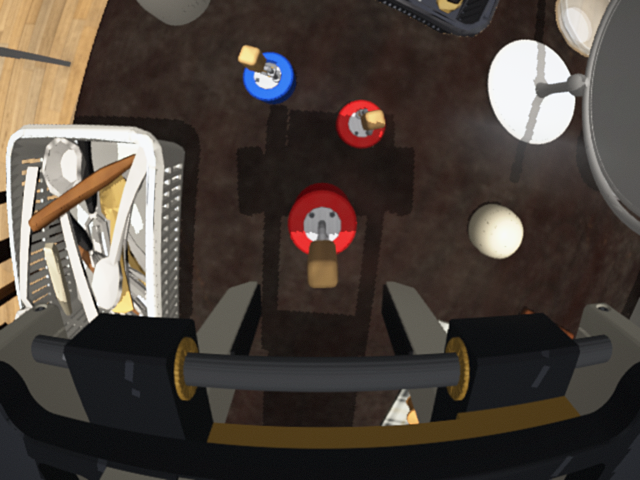

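The handle at (322,270) is centred between the jaws (230 to 410). I'll descend 4.1 cm and then close.

Emit:
carry_out(commands=[[[0,0,1.2,0],[0,0,1.5,0],[0,0,1,0],[0,0,0.4,0],[0,0,0,0],[0,0,0,0]]])

```text
t: 4.22
tool_pos: [0.6109, 0.205, 0.1624]
orientation: [-3.101, -0.501, -0.0]
force: [-0.6, -0.1, -0.5]
opening: 0.0599
```

Emit:
carry_out(commands=[[[0,0,0,0],[0,0,0,0],[0,0,0,0],[0,0,0,0],[0,0,0,0],[0,0,0,0],[0,0,0,0],[0,0,0,0]]], claw=0.5, grip_force=35)

```text
t: 4.88
tool_pos: [0.6108, 0.2048, 0.1622]
orientation: [3.101, 0.501, 0.0]
force: [0.9, -0.2, 0.5]
opening: 0.0177
```

Run:
```python
from h import *
go((0.6106,0.2035,.163),18.5)
```

```text
pos [0.6108 0.2048 0.1622] yaw 18.34 tilt [ 0.e+00 -2.e-04 -1.e+00] F [ 0.87 -0.24  0.48] t 4.88
tool shift cm [-0.06  0.12 -0.08] roll deg -0.16
```

Gripped: the opening of 17.7 mm matches the 18 mm handle. The TCP sits at z = 162 mm in the tin's frame, so the mouth is 75 mm below it. Lifting.

Emit:
carry_out(commands=[[[0,0,-0.5,0],[0,0,-1.5,0],[0,0,-2.5,0],[0,0,-2.5,0],[0,0,-2,0],[0,0,-1,0],[0,0,0,0],[0,0,0,0]]])

```text
t: 5.55
tool_pos: [0.6108, 0.2049, 0.2617]
orientation: [-3.101, -0.501, -0.0]
force: [0.6, -0.4, -2.8]
opening: 0.0172
```

Run:
```python
from h import *
go((0.4155,-0.1137,.262),-8.4)
im=robot.read_camera("scene");cv2.imwrite("pics/s4.png",im[:,:,::-1])
```

```text
pos [0.6108 0.2049 0.2617] yaw 18.34 tilt [ 0.  0. -1.] F [ 0.6  -0.42 -2.79] t 5.55
tool shift cm [-28.56  24.1   -0.03] roll deg 26.74
```

View pics/s4.png

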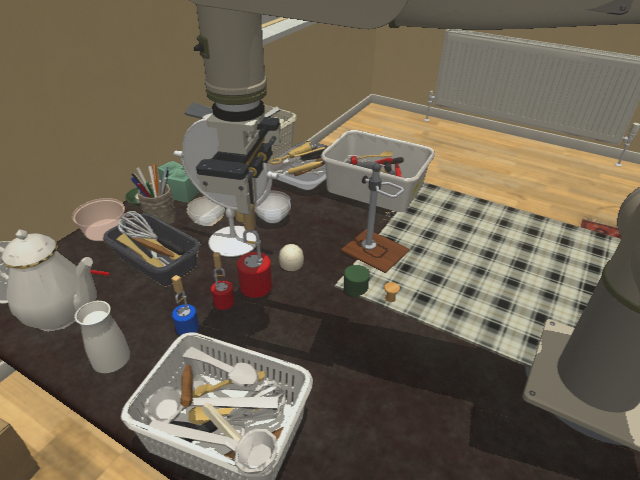

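The tin is held and lifted upright at scene (254,273). I'll carry it to the point in front of the bar.

Emit:
carry_out(commands=[[[-0.8,0.7,0,0],[-1.6,1.4,0,0],[-2.3,1.9,0,0],[-2.5,2.1,0,0],[-2.6,2.2,0,0],[-2.6,2.2,0,0],[-2.6,2.2,0,0],[-2.6,2.2,0,0],[-2.6,2.2,0,0],[-2.5,2.1,0,0],[-2.3,1.9,0,0],[-1.9,1.6,0,0],[-1.1,0.9,0,0],[-0.5,0.5,0,3],[0,0,0,5],[0,0,0,6],[0,0,0,6],[0,0,0,4.7],[0,0,0,2],[0,0,0,0]]])

```text
t: 7.27
tool_pos: [0.4151, -0.1132, 0.26]
orientation: [-3.132, 0.232, 0.005]
force: [-0.1, 0.6, -3.0]
opening: 0.0175
```

Run:
```python
from h import *
go((0.465,-0.121,.262),-8.4)
for n in ("scene","top","wrist"):
    im=robot.read_camera(n);cv2.imwrite(f"pics/{n}5.png",im[:,:,::-1])
s=cv2.imread("pics/scene5.png");t=cv2.imread("pics/top5.png")
cv2.imwrite("pics/s5c.png",cv2.resize(s[140:290,330:530],(800,600),interpolation=cv2.INTER_CUBIC))
go((0.465,-0.121,.262),-8.4)
```

```text
pos [ 0.4151 -0.1132  0.26  ] yaw -8.46 tilt [-0.0032  0.0013 -1.    ] F [-0.12  0.56 -2.98] t 7.27
tool shift cm [ 5.05  0.04 -0.22] roll deg -0.06
pos [ 0.4155 -0.1133  0.2609] yaw -8.27 tilt [-1.9e-03  8.0e-04 -1.0e+00] F [ 0.75  0.69 -1.93] t 7.42
tool shift cm [ 5.01  0.05 -0.12] roll deg 0.13
```

View pics/s5c.png

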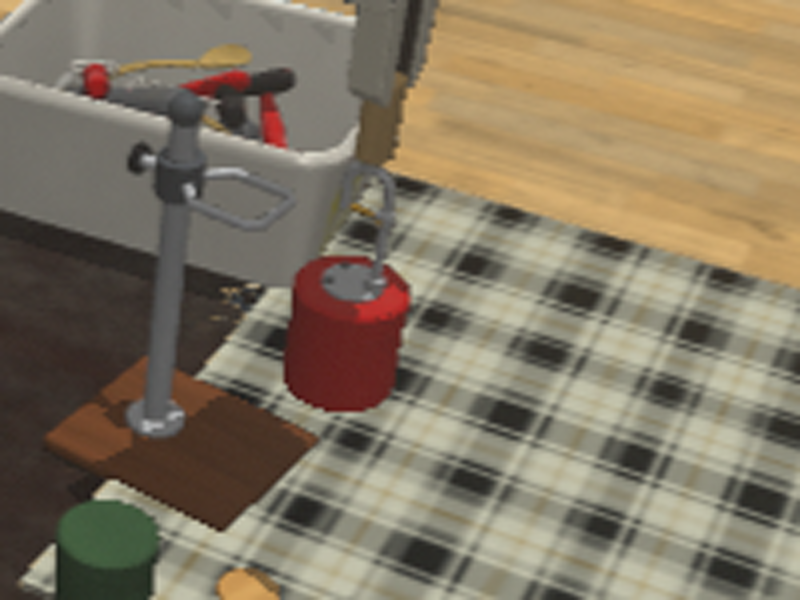

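View pics/wrist5.png

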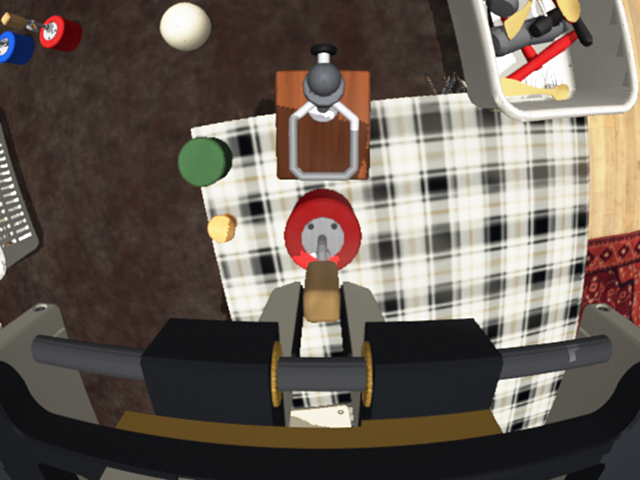

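In the scene crop the tin stands upright before the ring, its mouth just right of the bar. In the wrist view the bar at (300-348,177) lies square to the tool. I'll refine the bar position from this nearer view.

Run:
```python
from h import *
w=cv2.imread("pics/wrist5.png"); 
cv2.imwrite("pics/w5c.png",cv2.resize(w[70:190,260:380],(600,600),interpolation=cv2.INTER_CUBIC))
s=cv2.imread("pics/scene5.png")
cv2.imwrite("pics/s5d.png",cv2.resize(s[172:232,365:445],(800,600),interpolation=cv2.INTER_CUBIC))
```

```text
(no output)
```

View pics/w5c.png

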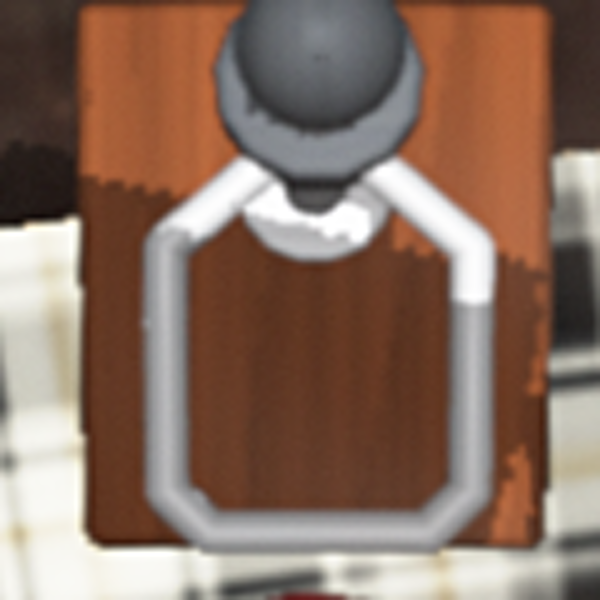

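View pics/s5d.png

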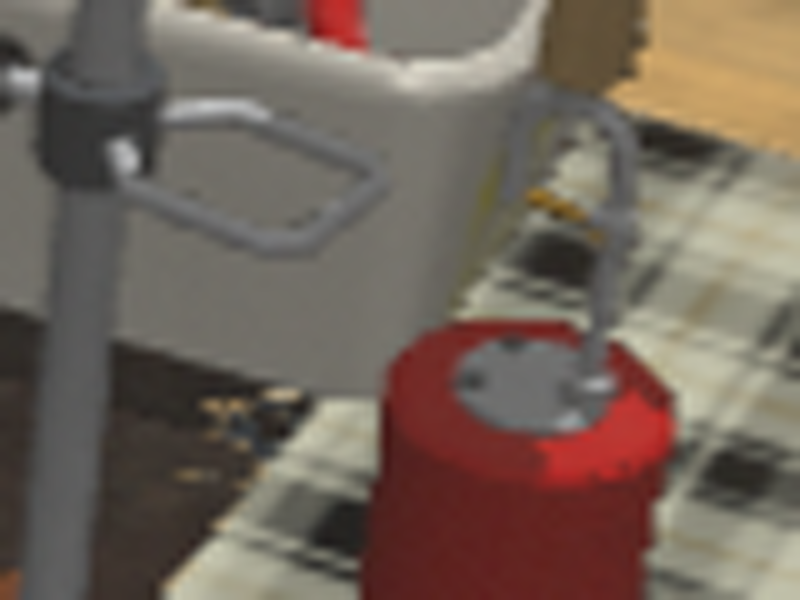

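Run:
```python
from h import *
p=robot.camera_params("wrist")
C=lambda u,v:(260+(u+.5)/5-.5,70+(v+.5)/5-.5)
D=lambda u,v:(365+(u+.5)/10-.5,172+(v+.5)/10-.5)
rw=ray("wrist",C(320,531),p); rs=ray("scene",D(343,211))
print("mid",tri(rw,rs))
for z in (.180,.186,.19):
  L,R=[onz("wrist",C(*q),z,p) for q in [(213,532),(428,530)]]; print(z,(L+R)/2,np.linalg.norm(L-R),np.degrees(np.arctan2(*(L-R)[[1,0]]))-90)
p1=dict(np.load("w1.npz")); r1=ray("wrist",(285+256.5/5-.5,75+476.5/5-.5),p1)
print("w1+w5+s",tri(r1,rw,rs)); print("w1+w5",tri(r1,rw))
# gate/nose in scene vs prediction
s=robot.read_state(); R=Ro.from_rotvec(s["orientation"]).as_matrix(); 
def tin(x,y,z): # tin pt->world; tcp at z=.162
    return s["tool_pos"]+R@np.array([x,-y,.162-z])
for nm,q in [("nose tip",(.012,0,.107)),("gate",(0,0,.110)),("spine gate",(-.012,0,.110)),("lidc",(0,0,.064))]:
    u=proj("scene",tin(*q)); print(nm,((u-[365,172]+.5)*10).round(0))
print("bar model", ((proj("scene",(.465,-.121,.186))-[365,172]+.5)*10).round())
go((0.465,-0.121,.262),-8.4)
```

```text
mid (array([ 0.46329537, -0.12236238,  0.1872495 ]), [np.float64(1.7), np.float64(1.7)])
0.18 [ 0.46409897 -0.12173896  0.18      ] 0.030714367173508648 -7.6146624773122795
0.186 [ 0.46475169 -0.12179775  0.186     ] 0.03001885973696417 -7.614662477312336
0.19 [ 0.46518684 -0.12183695  0.19      ] 0.029555188112601157 -7.614662477312322
w1+w5+s (array([ 0.4638094 , -0.12188739,  0.18731673]), [np.float64(1.3), np.float64(1.1), np.float64(2.3)])
w1+w5 (array([ 0.46435288, -0.12160592,  0.18145041]), [np.float64(0.2), np.float64(0.2)])
nose tip [492. 200.]
gate [545. 208.]
spine gate [597. 228.]
lidc [514. 393.]
bar model [325. 217.]
pos [ 0.4155 -0.1133  0.2609] yaw -8.27 tilt [-1.9e-03  8.0e-04 -1.0e+00] F [ 0.75  0.69 -1.93] t 7.42
tool shift cm [ 5.01  0.05 -0.12] roll deg 0.13
```

Relative to the tin, the bar agrees in both views: bar at (0.465, -0.1215, about 0.186). I'll move level under the nose.

Emit:
carry_out(commands=[[[0.4,0,0,0],[0.6,0.1,0,0],[0.7,0,0,0],[0.7,0,0,0],[0.7,0,0,0],[0.6,0,0,0],[0.5,0,0,0],[0.4,0,0,0],[0.3,0,0,0],[0,0,0,0],[0,0,0,0],[0,0,0,0]]])

```text
t: 8.42
tool_pos: [0.4642, -0.1216, 0.2621]
orientation: [-3.133, 0.229, 0.0]
force: [0.1, 0.8, -3.0]
opening: 0.0175
```

Run:
```python
from h import *
go((0.465,-0.1215,.262),-8)
for n in ("scene","wrist"):
    im=robot.read_camera(n);cv2.imwrite(f"pics/{n}6.png",im[:,:,::-1])
s=cv2.imread("pics/scene6.png");w=cv2.imread("pics/wrist6.png")
a=cv2.resize(s[160:235,345:445],(800,600),interpolation=cv2.INTER_CUBIC)
cv2.imwrite("pics/s6c.png",a)
cv2.imwrite("pics/w6c.png",cv2.resize(w[130:310,240:400],(534,600),interpolation=cv2.INTER_CUBIC))
```

```text
pos [ 0.4642 -0.1216  0.2621] yaw -8.36 tilt [-2.e-04  1.e-04 -1.e+00] F [ 0.08  0.75 -3.01] t 8.42
tool shift cm [ 0.08 -0.02  0.01] roll deg -0.36
```

View pics/s6c.png

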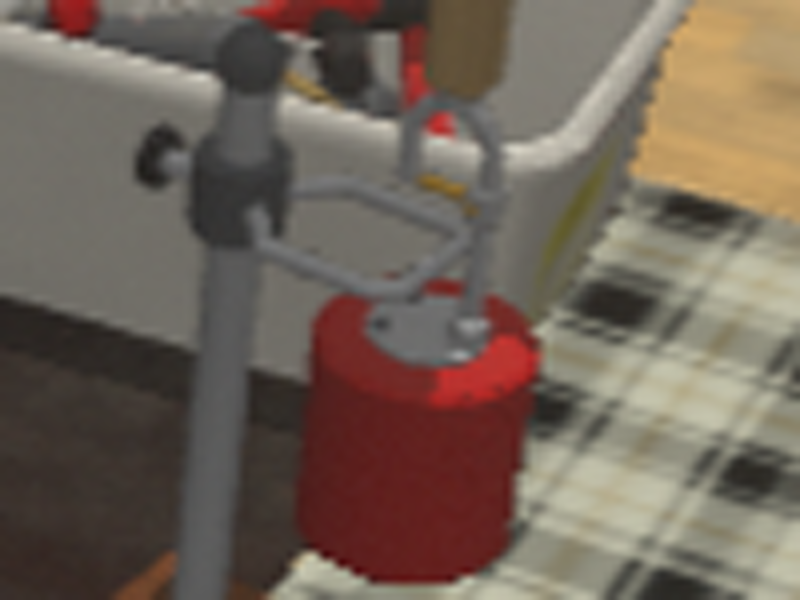

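View pics/w6c.png

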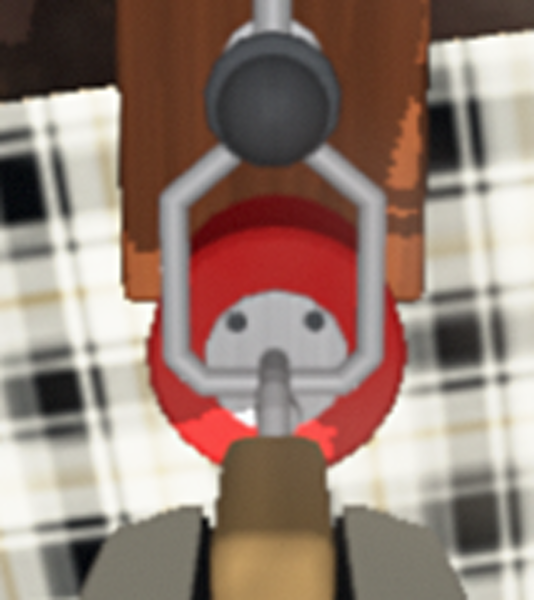

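The bar runs between the nose and the spine and under the gate (scene crop: bar (380-470, 295-235), gate (442,187)). In the wrist view the nose tip is inside the ring, centred on the bar. The bar lies about 1-2 mm towards the nose, so I'll nudge 1 mm and start down.

Emit:
carry_out(commands=[[[0.1,0,0,0],[0,0,0.2,0],[0,0,0.3,0],[0,0,0.3,0],[0,0,0.3,0],[0,0,0.2,0],[0,0,0.1,0],[0,0,0,0],[0,0,0,0]]])

```text
t: 9.27
tool_pos: [0.4654, -0.1218, 0.2481]
orientation: [-3.133, 0.229, 0.0]
force: [-0.1, 0.0, -2.1]
opening: 0.0172
```

Emit:
carry_out(commands=[[[0,0,0.2,0],[0,0,0.2,0],[0,0,0.2,0],[0,0,0,0],[0,0,0,0]]])

```text
t: 9.68
tool_pos: [0.4655, -0.1218, 0.2423]
orientation: [3.133, -0.229, 0.001]
force: [0.5, 0.8, -0.6]
opening: 0.0175
```

Emit:
carry_out(commands=[[[0,0,0.2,0],[0,0,0.2,0],[0,0,0,0],[0,0,0,0]]])

```text
t: 10.02
tool_pos: [0.4658, -0.122, 0.2391]
orientation: [3.133, -0.229, 0.003]
force: [0.3, -0.2, 5.2]
opening: 0.0173
```

The gate made contact near TCP z ≈ 0.242, as predicted. Net load is about 8 N. I'll continue gently.

Emit:
carry_out(commands=[[[0,0,0.15,0],[0,0,0.15,0],[0,0,0.15,0],[0,0,0.15,0],[0,0,0,0],[0,0,0,0]]])

```text
t: 10.52
tool_pos: [0.4656, -0.122, 0.2332]
orientation: [3.133, -0.229, 0.002]
force: [-2.7, -0.2, 5.0]
opening: 0.0174
```

Emit:
carry_out(commands=[[[0,0,0.15,0],[0,0,0.15,0],[0,0,0.15,0],[0,0,0.15,0],[0,0,0,0],[0,0,0,0]]])

```text
t: 11.02
tool_pos: [0.4647, -0.1217, 0.2256]
orientation: [-3.133, 0.229, 0.003]
force: [-4.4, 0.4, 1.5]
opening: 0.0175
```

Emit:
carry_out(commands=[[[0,0,0.15,0],[0,0,0.15,0],[0,0,0.1,0],[0,0,0,0],[0,0,0,0]]])

```text
t: 11.43
tool_pos: [0.4657, -0.1217, 0.2216]
orientation: [-3.133, 0.229, -0.001]
force: [0.1, -0.8, -2.1]
opening: 0.0176
```

Emit:
carry_out(commands=[[[0,0,0.1,0],[0,0,0.1,0],[0,0,0,0],[0,0,0,0]]])

```text
t: 11.77
tool_pos: [0.4655, -0.1218, 0.2201]
orientation: [-3.133, 0.229, -0.0]
force: [0.3, 0.0, -2.9]
opening: 0.0176
```

Run:
```python
from h import *
go((0.465,-0.1215,.214),-8)
im=robot.read_camera("scene");s=im[:,:,::-1]
cv2.imwrite("pics/s7c.png",cv2.resize(s[160:235,345:445],(800,600),interpolation=cv2.INTER_CUBIC))
```

```text
pos [ 0.4655 -0.1218  0.2201] yaw -8.36 tilt [ 2.e-04 -0.e+00 -1.e+00] F [ 0.33  0.01 -2.88] t 11.77
tool shift cm [-0.05 -0.02  0.61] roll deg -0.36
```

View pics/s7c.png

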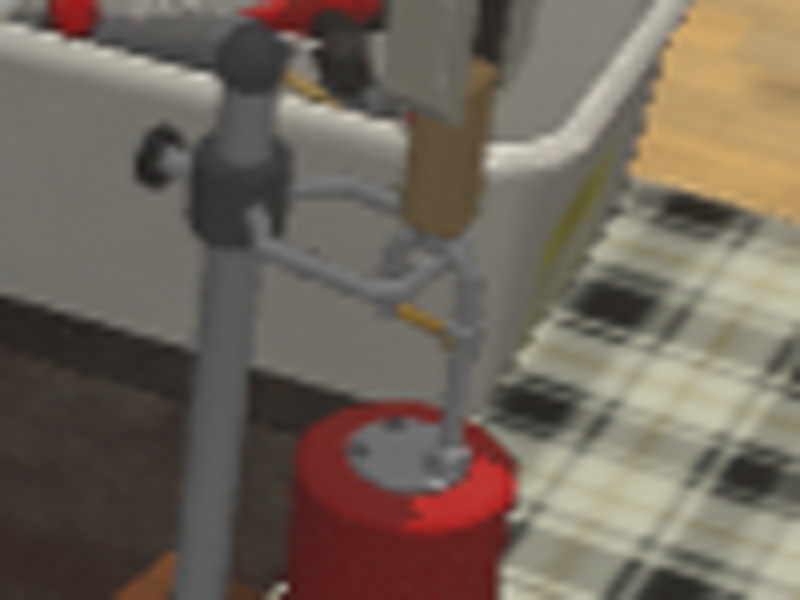

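It has snapped: the brass gate lies level and shut at crop (425,318), with the bar above it inside the hook, and the force is back to the tin's weight. I'll lower it until the bend rests on the bar.

Emit:
carry_out(commands=[[[0,0,0.1,0],[0,0,0.1,0],[0,0,0,0],[0,0,0,0]]])

```text
t: 12.15
tool_pos: [0.4653, -0.1217, 0.218]
orientation: [-3.133, 0.229, 0.0]
force: [0.4, -0.2, -2.7]
opening: 0.0175
```

Emit:
carry_out(commands=[[[0,0,0.1,0],[0,0,0.1,0],[0,0,0,0],[0,0,0,0]]])

```text
t: 12.48
tool_pos: [0.4658, -0.1219, 0.2171]
orientation: [3.133, -0.229, 0.002]
force: [-1.4, 1.0, 5.0]
opening: 0.0176
```

The bend rests on the bar with about 8 N of load. I'll ease off half a millimetre, then open in small steps.

Emit:
carry_out(commands=[[[0,0,-0.06,0],[0,0,0,0],[0,0,0,0],[0,0,0,0]]], grip_force=8)

```text
t: 12.82
tool_pos: [0.4657, -0.1219, 0.2171]
orientation: [3.133, -0.229, 0.001]
force: [1.1, -1.1, 3.0]
opening: 0.018
```

Emit:
carry_out(commands=[[[0,0,0,0],[0,0,0,0],[0,0,0,0],[0,0,0,0],[0,0,0,0],[0,0,0,0]]], claw=2.4)

```text
t: 13.32
tool_pos: [0.4653, -0.1217, 0.2166]
orientation: [-3.133, 0.229, 0.001]
force: [0.3, -0.0, -0.2]
opening: 0.0243
```

Emit:
carry_out(commands=[[[0,0,0,0],[0,0,0,0],[0,0,0,0],[0,0,0,0],[0,0,0,0],[0,0,0,0]]], claw=4.5)

```text
t: 13.82
tool_pos: [0.4654, -0.1218, 0.2167]
orientation: [-3.133, 0.229, 0.0]
force: [0.2, 0.4, -0.4]
opening: 0.0449
```

Run:
```python
from h import *
go((0.465,-0.1215,.214),-8)
w=robot.read_camera("wrist")[:,:,::-1]; im=robot.read_camera("scene");s=im[:,:,::-1]
cv2.imwrite("pics/s8c.png",cv2.resize(s[150:255,330:470],(800,600),interpolation=cv2.INTER_CUBIC))
cv2.imwrite("pics/w8.png",w)
```

```text
pos [ 0.4654 -0.1218  0.2167] yaw -8.36 tilt [-0.  0. -1.] F [ 0.24  0.38 -0.4 ] t 13.82
tool shift cm [-0.04 -0.02  0.27] roll deg -0.36
```

View pics/s8c.png

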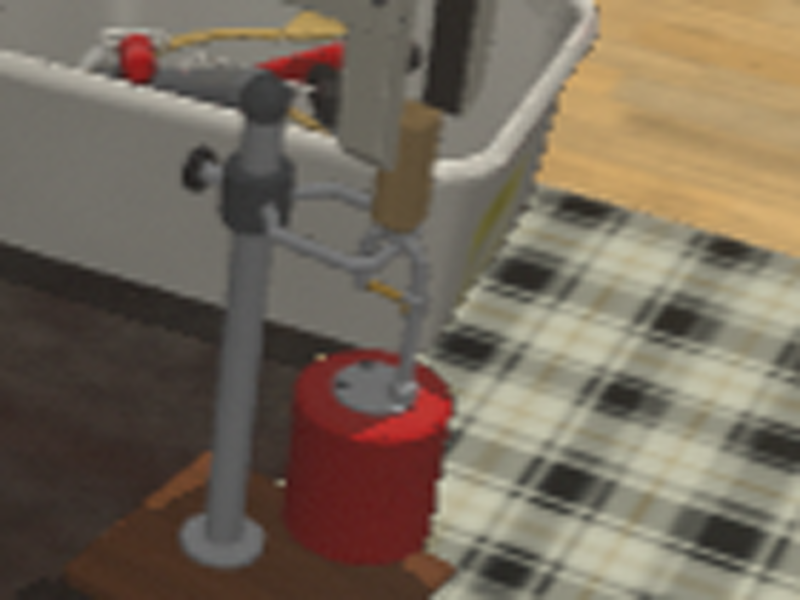

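View pics/w8.png

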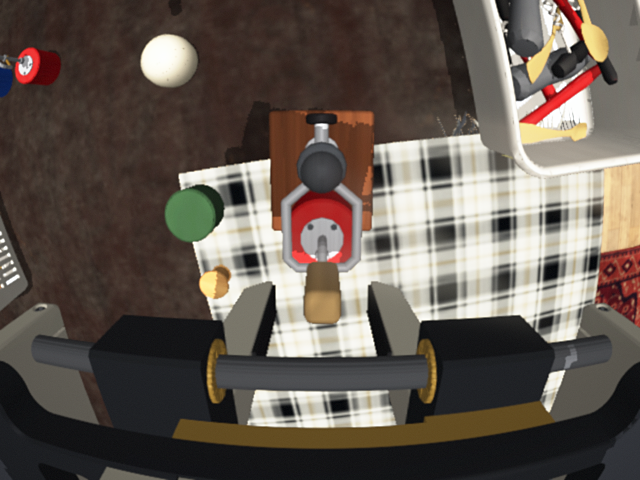

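The tin hangs on the ring with the gate shut under the bar; the jaws are open and clear on both sides of the handle. I'll retreat straight up, then back.

Emit:
carry_out(commands=[[[0,0,-0.5,0],[0,0,-1,0],[0,0,-1.5,0],[0,0,-2,0],[0,0,-2.5,0],[0,0,-2.5,0],[0,0,-2,0],[-0.5,0,-1,0],[-1.5,0,0,0],[-2,0,0,0],[-1,0,0,0],[0,0,0,0],[0,0,0,0],[0,0,0,0],[0,0,0,0],[0,0,0,0],[0,0,0,0],[0,0,0,0]]])

```text
t: 15.42
tool_pos: [0.4161, -0.1145, 0.3465]
orientation: [-3.133, 0.229, 0.001]
force: [0.5, -0.4, -0.2]
opening: 0.0449
```

Run:
```python
from h import *
go((0.465,-0.1215,.214),-8)
fs=[]
for i in range(6): fs.append(robot.read_camera("scene")[:,:,::-1].copy())
d=cv2.absdiff(fs[0],fs[-1]).max(2); print("motion px",(d[140:290,330:480]>25).sum())
s=fs[-1]; cv2.imwrite("pics/s9.png",s); w=robot.read_camera("wrist")[:,:,::-1]; cv2.imwrite("pics/w9.png",w)
cv2.imwrite("pics/s9c.png",cv2.resize(s[150:255,330:470],(800,600),interpolation=cv2.INTER_CUBIC))
b=cv2.imread("pics/scene0.png")
for n,(x,y,ww,h) in dict(green=(340,262,32,36),spool=(382,280,22,24),timer=(276,242,30,32),small=(208,278,30,34)).items():
    print(n,(cv2.absdiff(b[y:y+h,x:x+ww],s[y:y+h,x:x+ww]).max(2)>40).sum())
```

```text
pos [ 0.4161 -0.1145  0.3465] yaw -8.35 tilt [-5.e-04  2.e-04 -1.e+00] F [ 0.47 -0.45 -0.17] t 15.42
tool shift cm [ 4.95 -0.02 13.25] roll deg -0.35
motion px 0
green 0
spool 40
timer 0
small 0
```

View pics/s9c.png

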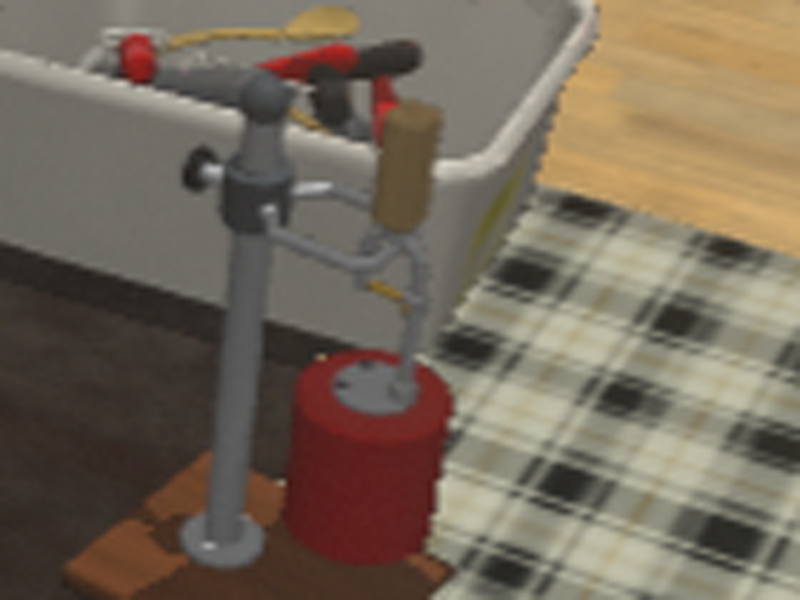

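View pics/s9.png

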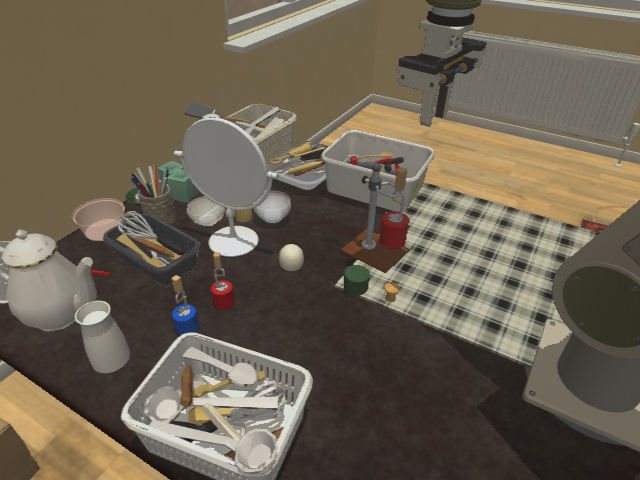

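The tin hangs upright and still at scene (394,230), with the gate shut. The spool crop differed a little, probably from shadow, so I'll check it and then hand in.

Run:
```python
from h import *
for f in ("pics/scene0.png","pics/s9.png"):
    h=cv2.cvtColor(cv2.imread(f),cv2.COLOR_BGR2HSV)[275:308,378:408]
    m=(h[...,0]>8)&(h[...,0]<22)&(h[...,1]>130); ys,xs=np.nonzero(m); print(m.sum(),xs.mean(),ys.mean(),xs.min(),xs.max(),ys.min(),ys.max())
print(robot.close_job())
```

```text
179 12.932960893854748 14.720670391061452 6 21 7 26
167 12.784431137724551 15.077844311377245 6 20 8 26
the job is handed in; nothing more can be done
None
```

The larger red tin now hangs on the stand's ring, upright and clear of the table, with the gate shut behind the bar, and I have handed the job in. I lifted it by the wooden handle, carried it to the stand and moved it in level so the bar passed under the nose. Then I pressed straight down until the gate opened and snapped shut.

- **Force:** the readings showed about 8 N on the bar while the gate opened and about 8 N again as the bend settled on it. Both are well under the 2 kg limit, though I read the force only at the end of each short move.
- **Time:** about 16 s of the 54 s allowed.
- **After letting go:** the pictures show the gate shut below the bar. The tin showed no movement over 0.25 s of scene frames, and the gripper is clear of it.
- **Other things:** the green tin, the egg timer and the small red tin match their first pictures exactly. The spool's crop differed by 40 pixels, but its outline stayed within 1 pixel; I put that down to shadow and did not check further.
- **Disagreement:** bar height came out between 0.181 and 0.188 m from most camera pairs. One pair gave 0.201 m, which I dropped as outside the possible range. The point where the gate made contact fitted about 0.185 m.

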